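# Hang the printed dial plate on the display hook

## Robot

A 6-joint arm with a two-finger parallel gripper is mounted at the origin on the work surface. World frame = base frame: x ahead of the robot, y to its left, z up, the work surface at z = 0. Lengths are in m, angles in rad, forces in N, time in s.
With the tool pointing down it reaches from about 0.3 to 1 m from the base axis. Payload 5.1 kg.
Tool frame: the origin (TCP) lies midway between the tips of the shut fingers; the grasp point (between the pads) lies 19 mm behind it; z points along the fingers, y is the direction in which the jaws open and shut (so a half turn about z gives the same grasp; the last joint's range is limited). The gripper opens to 95 mm and grips with 3 to 60 N. Pads are 20 mm wide; open, the fingers measure 119 mm over their backs; the gripper's body (75 mm by 180 mm) begins 59 mm behind the grasp point.
Start: joints at [1.051, 0.124, 1.65, -0, 1.367, -0.083], TCP at [0.275, 0.589, 0.18] pointing down, gripper open.
Joint ranges: [-2.61, 2.61], [-1.02, 2.33], [0.03, 2.71], [-1.35, 4.49], [0.32, 2.68], [-2.91, 2.91]. Speed limits (rad/s): [2.57, 2.57, 3.14, 3.14, 3.14, 3.14].

## Interface

Orientations are given as [roll, pitch, yaw] about the fixed x, y, z axes, in that order (R = Rz(yaw) Ry(pitch) Rx(roll)).
In Python, from rig import ctrl, optics gives the robot as it stands.
- The arm moves only by the tool play_rows, never from a script. Its argument "motion" is a list of rows, each a list of 6 numbers: the shift along the tool's x, y, z in cm, then the turn, a rotation vector about the tool's x, y, z in units of 8 degrees (1.0 is 8 degrees). A call has 1 to 8 rows; each row shifts and turns the commanded pose from where the row before left it, along the tool's axes as they then stand; what a row does not reach is not made up. A row lasts 1/8 s, in which the tool goes at most 62.5 mm and 10.7 degrees, less where a joint would pass 70% of its speed; a pose out of reach is approached as far as the arm can. A call with a gripper value outside its range is refused whole. "claw" is the finger opening in cm, from 0 to 9.51, set as the call begins (left out, the last holds). The fingers move at their own pace and stop on an object; "newtons" is the grip in N (left out, the last holds). Time passes only in rows, so rows that do not move let the fingers close. It gives the time, the measured TCP pose, the force and the opening at its end, in the units of the state.
- ctrl.read_state(): the state, without advancing time (a new reading comes with each control period).
- optics.read_camera(name): name is "scene" or "top"; returns the picture (384x512x3 uint8, red, green, blue); there is no depth.
- optics.camera_model(name): a dict with "intrinsics" (3x3 intrinsics, pixels), "extrinsics" (4x4, takes a point from camera to world coordinates). Camera axes: x right, y up, looking along -z (the intrinsics and any distortion apply to the point x, -y, -z); pixel columns grow to the right and rows downward; lengths in m; the calibration is good to about 2 mm. A picture is of the moment at which its call begins. camera_model takes no time and is no camera call.
- ctrl.finish_job(): hands the job in, once; it reports no verdict.
The state is a dict: "time_s": time; "q": joint angles; "joint_velocities": joint speeds; "effort": joint torques, N m; "eef_pos": TCP position; "tcp_rot": TCP orientation; "contact_force": force on the tool from outside, world axes, zero at the start; "moment": the same for the moment, N m; "opening": finger opening in m.
Only numpy, scipy, OpenCV 4.12 (cv2) and the standard library are available. Lean on these libraries where they do the work, as an engineer would, in place of code of your own. Each camera call takes 0.05 s, during which the arm holds its last target. There are 200 camera calls.

## Task

Three grey printed plates stand in the plywood rack. Take the round dial plate and hang it by its eye on the arm of the steel display hook, dial markings facing outward (away from the hook's post, the way the arm points), then let go so that it hangs straight and still. Leave the square and the hexagonal plate standing in the rack.

Things in the scene. Friction and masses are not known exactly. Their poses are not given: they have to be found in the camera images.
- dial: Round dial plate, grey plastic, about 70 g, 162.5 mm tall, standing upright in a rack pocket. Origin: centre of the foot's underside; z up, y along its width, +x out of the marked face (black ticks and pointer; the -x face is plain). Foot 12 (x) by 50 (y) by 16 mm; disc 70 mm across, 6 thick, centre z 47; then an eye (opening); on top a grip header 8 thick (x), 56 wide (y), z 122.5 to 162.5.
- dial_eye (a point): Apex of the dial plate's eye, at x 0, y 0, z 120 mm of the plate. The eye goes right through along x: 42 mm wide, from z 82 (the disc's top) to a roof like an inverted V, 120 at the middle, 108 at the sides. Pinch the header above it across its thickness, from above, fingertips no lower than plate z 128 (8 mm over the apex) to stay clear of the hook.
- hook: Fixed steel display hook. Origin on the post's axis at the table; z up, +x where the arm points (outward). Base 90 by 100 by 10 mm. Bar 8 mm thick: post at x 0, level arm along +x with its axis at z 150 mm, x 0 to 57, then a tip turned up 45 degrees, ending at x 69, top at z 162. A hung plate's eye apex sits 4.6 mm above the arm's axis, its origin at z 35; mid-arm is x 33.
- square: Bystander: as the dial plate (same foot, eye, header, origin, axes) but its face is a 70 mm square with a straight scale. The three stand in a fixed plywood rack, 46 by 270 mm, 18 high, side by side along their width in any order, 85 mm apart, in pockets 12 mm deep with 2 mm play each side: lift straight up.
- hexagon: Bystander: as the dial plate (same foot, eye, header, origin, axes) but its face is a hexagon 70 mm high and 81 mm wide, with short bars. Stands in another pocket of the rack.
Mind the look-alikes: they are no part of the job. Leave any green or turquoise look-alike of the dial alone.

How it is judged:
By the outcome, as a careful person would: the job done as asked, in the order asked, and still so for the second after the job is handed in, with the robot touching nothing.
It also fails if it takes over 32 s, if anything falls off the work surface, if the arm or the gripper's body presses on something with over 40 N, if the wrist force passes 120 N, or if a joint passes its speed limit or range.

## Working session

There is one attempt and no reset: what is moved stays moved. The work goes in short steps, Python scripts to look and compute and a tool call to move; the robot and the scene stay as the last step left them, time stands still between calls to the robot, and variables do not carry over. Pictures are saved under pics/ and viewed, on a budget of 10 in all, crops included, one or two more only if the job needs it, and the job is handed in when it is done.

Besides the shell and the picture viewer there is one more tool, called after "Request:" as name(argument=value, ...) on one line, values as JSON. play_rows: Moves the arm, as the interface text tells. Its arguments: {"type":"object","properties":{"motion":{"type":"array"},"claw":{"type":"number"},"newtons":{"type":"number"}},"required":["motion"]}

```bash
mkdir -p pics; ls
python3 - <<'E'
from rig import ctrl, optics
import cv2
print(ctrl.read_state())
for n in ("scene","top"):
    im=optics.read_camera(n); cv2.imwrite(f"pics/{n}0.png",im[:,:,::-1])
    m=optics.camera_model(n); print(n,m)
E
```

```text
pics
{'time_s': 0.0, 'q': array([ 1.05139629e+00,  1.24539003e-01,  1.65163143e+00,  1.22209729e-05,
        1.36750459e+00, -8.26054264e-02]), 'joint_velocities': array([ 1.27104680e-03,  9.58627357e-04, -1.02408258e-03,  7.05814945e-05,
       -2.53274996e-04, -7.04527125e-04]), 'effort': array([-7.94805510e-04, -4.17611110e+01, -3.59928238e+01,  7.73403724e-02,
        4.92948561e-02, -1.77197048e-04]), 'eef_pos': array([0.27465229, 0.58835245, 0.17919036]), 'tcp_rot': array([-3.13951838e+00, -1.83742263e-04,  2.70479537e+00]), 'contact_force': array([0.38815396, 0.12985126, 0.53339191]), 'moment': array([0.00108105, 0.00962452, 0.00891477]), 'opening': 0.09529284829906214}
scene {'intrinsics': array([[475.25204586,   0.        , 247.62748453],
       [  0.        , 475.25204586, 190.61797447],
       [  0.        ,   0.        ,   1.        ]]), 'extrinsics': array([[-0.88536932, -0.28962134,  0.36364907,  0.90794896],
       [ 0.46461732, -0.5779619 ,  0.67088806,  0.84166976],
       [ 0.0158718 ,  0.76294136,  0.64627282,  0.88879598],
       [ 0.        ,  0.        ,  0.        ,  1.        ]])}
top {'intrinsics': array([[494.02517787,   0.        , 253.75329272],
       [  0.        , 494.02517787, 189.17162737],
       [  0.        ,   0.        ,   1.        ]]), 'extrinsics': array([[-0.00989943,  0.98357449, -0.18023101,  0.23500316],
       [-0.9996269 , -0.00514555,  0.02682499,  0.068721  ],
       [ 0.02545699,  0.18042932,  0.98325846,  1.34426624],
       [ 0.        ,  0.        ,  0.        ,  1.        ]])}
```

View pics/scene0.png

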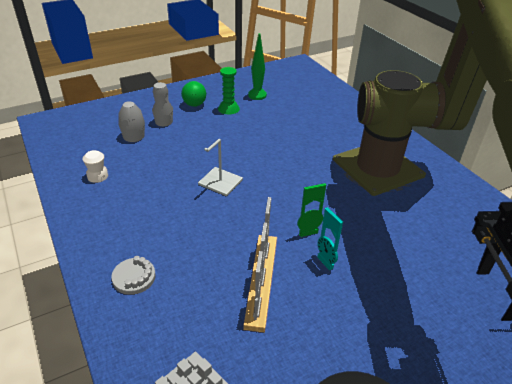

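View pics/top0.png

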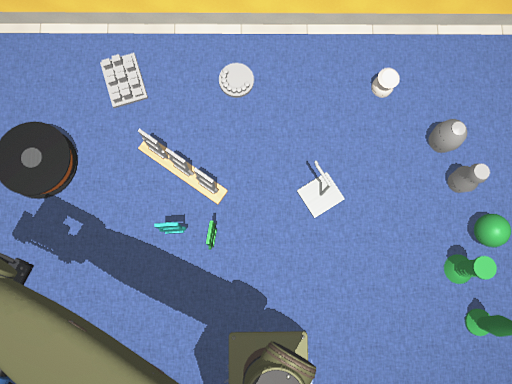

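The scene view shows the rack at about (262,285) with its plates edge-on, and the hook at (220,180). In the top view the rack runs from (140,145) to (227,195) and the hook is at (320,195). I'll enlarge both.

Run:
```python
import cv2,numpy as np
a=cv2.imread("pics/scene0.png");b=cv2.imread("pics/top0.png")
c=cv2.resize(a[190:340,230:300],None,fx=4,fy=4,interpolation=cv2.INTER_CUBIC)
d=cv2.resize(a[130:205,190:250],None,fx=5,fy=5,interpolation=cv2.INTER_CUBIC)
o=np.zeros((600,600,3),np.uint8);o[:600,:280]=c;o[:375,300:600]=d
cv2.imwrite("pics/c1.png",o)
c=cv2.resize(b[120:210,130:235],None,fx=5,fy=5,interpolation=cv2.INTER_CUBIC)
d=cv2.resize(b[155:220,292:347],None,fx=5,fy=5,interpolation=cv2.INTER_CUBIC)
o=np.zeros((450,800,3),np.uint8);o[:450,:525]=c;o[:325,525:800]=d
cv2.imwrite("pics/c2.png",o)
```

```text
(no output)
```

View pics/c1.png

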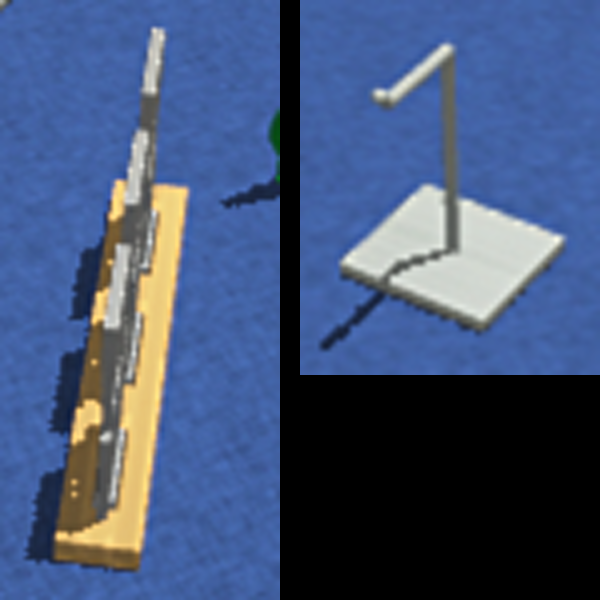

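View pics/c2.png

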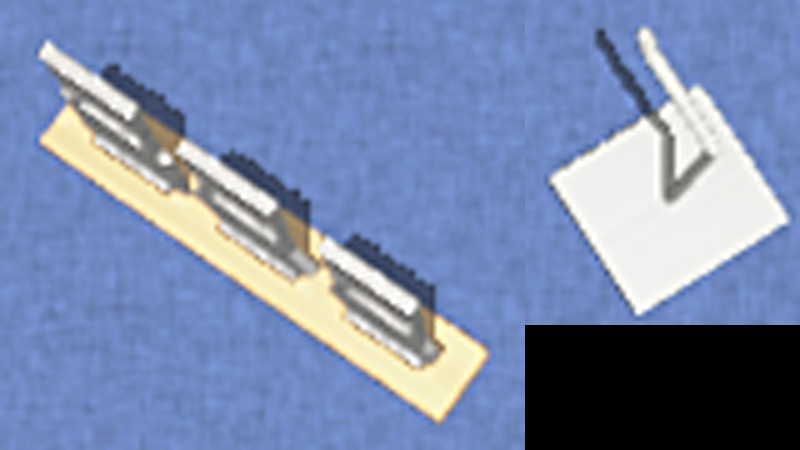

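```bash
cat > h.py <<'E'
import numpy as np
from rig import optics
def ray(n,uv):
    m=optics.camera_model(n);K=m["intrinsics"];T=m["extrinsics"]
    d=np.linalg.inv(K)@[uv[0],uv[1],1]; return T[:3,3],T[:3,:3]@[d[0],-d[1],-d[2]]
def onz(n,uv,z):
    o,d=ray(n,uv); return o+d*(z-o[2])/d[2]
def proj(n,P):
    m=optics.camera_model(n);T=m["extrinsics"]
    c=(np.atleast_2d(P)-T[:3,3])@T[:3,:3]; c=c*[1,-1,-1]; p=c@m["intrinsics"].T
    return p[:,:2]/p[:,2:]
E
python3 - <<'E'
from h import *
np.set_printoptions(precision=4,suppress=True)
t=lambda x,y:(130+x/5-.4,120+y/5-.4)
for a,b in (((42,47),(134,115)),((182,147),(274,210)),((326,242),(414,308))):
    A=onz("top",t(*a),.1685);B=onz("top",t(*b),.1685);d=B-A
    print("hdr",A,B,(A+B)/2,np.hypot(*d[:2]),np.degrees(np.arctan2(d[1],d[0])))
for p in ((488,352),(440,422),(40,140)): print("rack",onz("top",t(*p),.018))
h=lambda x,y:(292+(x-525)/5-.4,155+y/5-.4)
q=[onz("top",h(*p),.01) for p in ((550,180),(640,315),(790,218),(705,85))]
for x in q: print("base",x)
print("c",np.mean(q,0), [np.linalg.norm(q[i]-q[i-1]) for i in range(4)])
print("tip",onz("top",h(645,35),.160),"armtop?",onz("top",h(712,152),.150))
s=lambda x,y:(190+(x-300)/5-.4,130+y/5-.4)
print("scene arm bend",onz("scene",s(449,48),.152),"tip",onz("scene",s(382,96),.160),
 "post foot",onz("scene",s(452,250),.010))
e=lambda x,y:(230+x/4-.4,190+y/4-.4)
for p in ((157,30),(138,132),(122,246)): print("scene hdr top",onz("scene",e(*p),.1685))
E
```

```text
hdr [0.6025 0.3201 0.1685] [0.5678 0.2741 0.1685] [0.5852 0.2971 0.1685] 0.05759838224546797 -127.10135946728322
hdr [0.5515 0.2503 0.1685] [0.5197 0.205  0.1685] [0.5356 0.2277 0.1685] 0.05539258617833432 -125.06659943331704
hdr [0.5036 0.1796 0.1685] [0.4707 0.1367 0.1685] [0.4871 0.1581 0.1685] 0.05408576333177735 -127.5234377049369
rack [0.4762 0.105  0.018 ]
rack [0.4378 0.131  0.018 ]
rack [0.5963 0.3516 0.018 ]
base [ 0.475  -0.0856  0.01  ]
base [ 0.3999 -0.1329  0.01  ]
base [ 0.453  -0.2174  0.01  ]
base [ 0.5281 -0.1732  0.01  ]
c [ 0.464  -0.1523  0.01  ] [np.float64(0.1024823987990561), np.float64(0.08871724901900939), np.float64(0.09983945079401804), np.float64(0.08710784471430337)]
tip [ 0.5206 -0.1172  0.16  ] armtop? [ 0.4634 -0.15    0.15  ]
scene arm bend [ 0.4612 -0.1513  0.152 ] tip [ 0.5168 -0.1155  0.16  ] post foot [ 0.4628 -0.1513  0.01  ]
scene hdr top [0.4696 0.1364 0.1685]
scene hdr top [0.5206 0.2053 0.1685]
scene hdr top [0.5686 0.2744 0.1685]
```

Run:
```python
from h import *
import cv2
C=[(.5852,.2971),(.5356,.2277),(.4871,.1581)]
th=np.radians(54.8);w=np.array([np.cos(th),np.sin(th),0]);n=np.array([-np.sin(th),np.cos(th),0])
rows=[]
for cam in ("top","scene"):
    im=cv2.imread(f"pics/{cam}0.png");r=[]
    for c in C:
        o=np.array([*c,.006])+.003*n
        # viewed from the +n side: image right = -w
        P=[o+w*a*.045+np.array([0,0,z]) for a,z in ((1,.165),(-1,.165),(-1,.01),(1,.01))]
        H=cv2.getPerspectiveTransform(proj(cam,P).astype(np.float32),np.float32([(0,0),(180*1.44,0),(180*1.44,290),(0,290)]))
        r.append(cv2.warpPerspective(im,H,(260,290),flags=cv2.INTER_CUBIC))
    rows.append(np.hstack(r))
cv2.imwrite("pics/rect.png",np.vstack(rows))
```

```text
(no output)
```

View pics/rect.png

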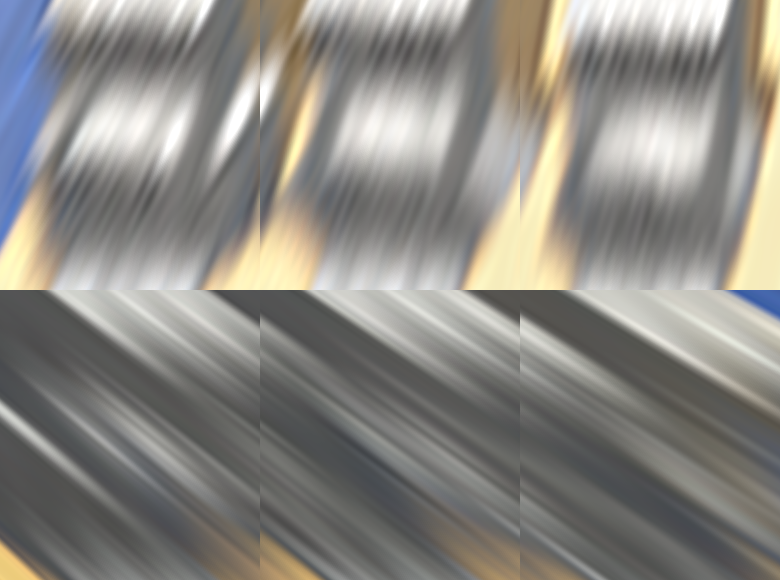

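Run:
```python
from h import *
import cv2
C=[(.5852,.2971),(.5356,.2277),(.4871,.1581)]
th=np.radians(54.8);w=np.array([np.cos(th),np.sin(th),0]);n=np.array([-np.sin(th),np.cos(th),0])
im=cv2.imread("pics/top0.png");S=10
a=np.linspace(0,2*np.pi,60)
sh={"dial":[(35*np.cos(t),47+35*np.sin(t)) for t in a],
"sq":[(-35,12),(35,12),(35,82),(-35,82)],
"hex":[(40.4,47),(20.2,82),(-20.2,82),(-40.4,47),(-20.2,12),(20.2,12)]}
org=[(132,124),(160,143),(188,162)]
rows=[]
for k in (None,"dial","sq","hex"):
    r=[]
    for c,(x0,y0) in zip(C,org):
        q=cv2.resize(im[y0:y0+36,x0:x0+38],None,fx=5,fy=4,interpolation=cv2.INTER_CUBIC)
        q=cv2.resize(im[y0:y0+36,x0:x0+38],None,fx=4.1,fy=4.1,interpolation=cv2.INTER_CUBIC)
        if k:
            for s,col in ((1,(0,0,255)),(-1,(255,0,255))):
                P=[np.array([*c,.006+z/1000])+s*.003*n+w*y/1000 for y,z in sh[k]]
                p=((proj("top",P)-[x0,y0]+.5)*4.1).astype(np.int32)
                if s==1: cv2.polylines(q,[p],True,col,1)
        r.append(q)
    rows.append(np.hstack(r))
o=np.vstack(rows);print(o.shape);cv2.imwrite("pics/ov.png",o)
```

```text
(592, 468, 3)
```

View pics/ov.png

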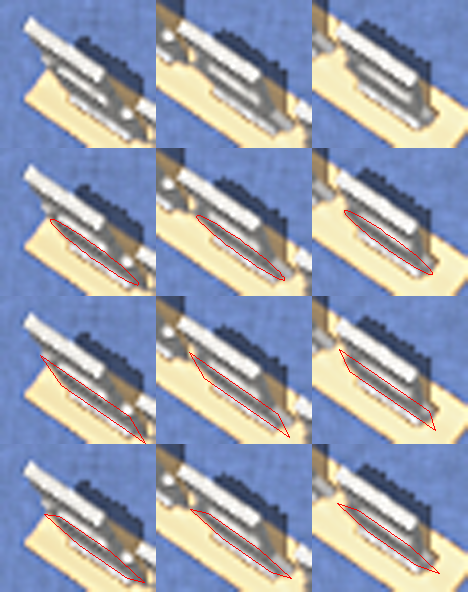

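The outlines confirm the geometry. Plate 1 (left) shows bright flat shoulders, so it's probably the square. I'll look closer at plates 2 and 3.

Run:
```python
from h import *
import cv2
C=[(.5852,.2971),(.5356,.2277),(.4871,.1581)]
th=np.radians(54.8);w=np.array([np.cos(th),np.sin(th),0]);n=np.array([-np.sin(th),np.cos(th),0])
im=cv2.imread("pics/top0.png")
a=np.linspace(0,2*np.pi,60)
sh=[([(35*np.cos(t),47+35*np.sin(t)) for t in a],(0,0,255)),
([(-35,12),(35,12),(35,82),(-35,82)],(0,200,0)),
([(40.4,47),(20.2,82),(-20.2,82),(-40.4,47),(-20.2,12),(20.2,12)],(255,0,255))]
R=[[],[]];S=9.
for c in C:
    u=proj("top",[[*c,.06]])[0]; x0,y0=int(u[0])-14,int(u[1])-15
    q=cv2.resize(im[y0:y0+32,x0:x0+28],None,fx=S,fy=S,interpolation=cv2.INTER_NEAREST)
    R[0].append(q);q=q.copy()
    for pts,col in sh:
        P=[np.array([*c,.006+z/1000])+.003*n+w*y/1000 for y,z in pts]
        cv2.polylines(q,[((proj("top",P)-[x0,y0]+.5)*S).astype(np.int32)],True,col,1)
    R[1].append(q)
o=np.vstack([np.hstack(r) for r in R]);print(o.shape);cv2.imwrite("pics/ov2.png",o)
```

```text
(576, 756, 3)
```

View pics/ov2.png

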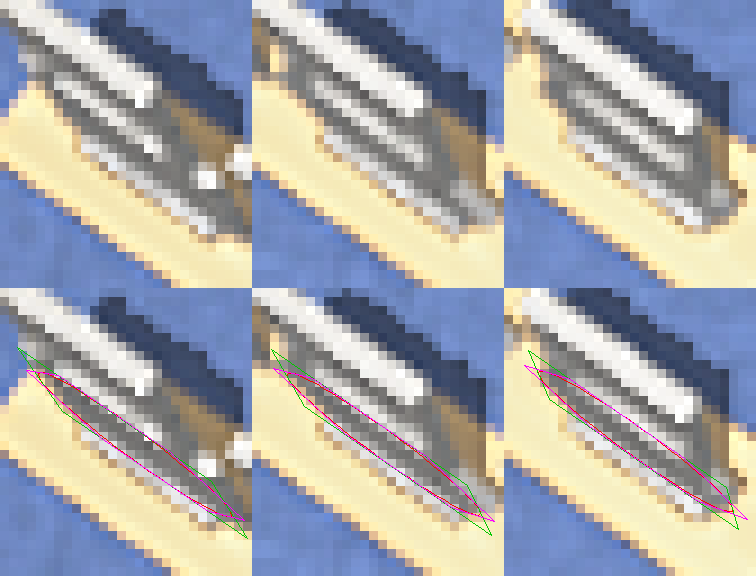

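The bright flat shoulder makes plate 1 the square. The long mid-grey slope makes plate 2 the hexagon. The short rounded shoulder makes plate 3, nearest the hook, the dial. I'll confirm that once it's lifted, along with which side is marked.

```bash
cat > plan.py <<'E'
import sys,numpy as np
from scipy.spatial.transform import Rotation as R
from rig import ctrl
def plan(targets):
    """targets: [(x,y,z,yaw_deg,rows)], tool down; prints rows."""
    s=ctrl.read_state();p=s["eef_pos"];r=R.from_euler("xyz",s["tcp_rot"]);y=np.degrees(s["tcp_rot"][2])
    for x,yy,z,yw,n in targets:
        d=(yw-y+180)%360-180 if abs(yw)<=180 else yw-y
        p0=p.copy();out=[]
        for i in range(1,n+1):
            pt=p0+(np.array([x,yy,z])-p0)*i/n; rt=R.from_euler("xyz",[np.pi,0,np.radians(y+d*i/n)])
            row=np.round(np.r_[r.inv().apply(pt-p)*100,np.degrees((r.inv()*rt).as_rotvec())/8],2)+0.
            p=p+r.apply(row[:3]/100); r=r*R.from_rotvec(np.radians(row[3:]*8)); out.append(row.tolist())
        y+=d; print(out)
E
python3 -c "
from plan import *
plan([(.35,.43,.23,115,4),(.487,.158,.23,54.8,7)])"
```

```text
[[-3.38, -2.79, -1.26, -0.01, 0.0, 1.25], [-3.82, -2.17, -1.27, 0.0, 0.0, 1.25], [-4.13, -1.46, -1.26, 0.0, 0.0, 1.25], [-4.32, -0.73, -1.27, 0.0, 0.0, 1.25]]
[[-4.35, 0.13, 0.0, 0.0, 0.0, 1.07], [-4.28, 0.78, 0.0, 0.0, 0.0, 1.08], [-4.12, 1.42, 0.0, 0.0, 0.0, 1.07], [-3.86, 2.01, 0.0, 0.0, 0.0, 1.08], [-3.51, 2.56, 0.01, 0.0, 0.0, 1.07], [-3.09, 3.06, 0.0, 0.0, 0.0, 1.08], [-2.6, 3.5, 0.0, 0.0, 0.0, 1.07]]
```

Request:
play_rows(motion=[[-3.4,-2.8,-1.3,0,0,1.25],[-3.8,-2.2,-1.3,0,0,1.25],[-4.1,-1.5,-1.2,0,0,1.25],[-4.3,-0.7,-1.3,0,0,1.25]])

```text
time_s: 0.6
eef_pos: [0.3498, 0.429, 0.2311]
tcp_rot: [-3.141, 0.0, 2.001]
contact_force: [0.5, -1.0, 0.9]
opening: 0.0947
```

Request:
play_rows(motion=[[-4.3,0.1,0,0,0,1.07],[-4.3,0.8,0,0,0,1.07],[-4.1,1.4,0,0,0,1.07],[-3.9,2.0,0,0,0,1.07],[-3.5,2.6,0,0,0,1.07],[-3.1,3.1,0,0,0,1.07],[-2.6,3.5,0,0,0,1.07],[0,0,0,0,0,0]])

```text
time_s: 1.6
eef_pos: [0.488, 0.1563, 0.2308]
tcp_rot: [-3.141, 0.001, 0.957]
contact_force: [-0.3, 0.6, -0.9]
opening: 0.0949
```

```bash
python3 -c "
from plan import *
s=ctrl.read_state();print(s['time_s'],s['eef_pos'],np.degrees(s['tcp_rot']))
plan([(.487,.158,.2,54.8,2),(.487,.158,.140,54.8,3)])"
```

```text
1.6 [0.48796736 0.15632557 0.23081862] [-1.79967741e+02  5.84995937e-02  5.48225828e+01]
[[0.04, -0.09, 1.54, 0.0, 0.01, 0.0], [0.04, -0.08, 1.54, 0.0, 0.0, 0.0]]
[[0.0, 0.0, 2.0, 0.0, 0.0, 0.0], [0.0, 0.0, 2.0, 0.0, 0.0, 0.0], [0.0, 0.0, 2.0, 0.0, 0.0, 0.0]]
```

Request:
play_rows(motion=[[0.1,-0.2,3.0,0,0,0],[0,0,2.0,0,0,0],[0,0,2.0,0,0,0],[0,0,2.0,0,0,0],[0,0,0,0,0,0]])

```text
time_s: 2.22
eef_pos: [0.4849, 0.1603, 0.139]
tcp_rot: [-3.139, 0.003, 0.961]
contact_force: [-0.6, -0.1, 0.0]
opening: 0.0951
```

Request:
play_rows(motion=[[0,0,0,0,0,0],[0,0,0,0,0,0],[0,0,0,0,0,0],[0,0,0,0,0,0],[0,0,0,0,0,0],[0,0,0,0,0,0]], claw=0, newtons=15)

```text
time_s: 2.98
eef_pos: [0.4864, 0.1604, 0.1415]
tcp_rot: [3.142, -0.0, 0.961]
contact_force: [-0.0, -0.3, 0.0]
opening: 0.0406
```

Request:
play_rows(motion=[[0,0,0,0,0,0],[0,0,0,0,0,0],[0,0,0,0,0,0],[0,0,0,0,0,0],[0,0,0,0,0,0],[0,0,0,0,0,0]])

```text
time_s: 3.72
eef_pos: [0.4864, 0.1604, 0.1414]
tcp_rot: [-3.142, 0.0, 0.961]
contact_force: [-0.1, -0.7, 0.5]
opening: 0.0004
```

The fingers closed fully without holding anything, so I'll look.

Run:
```python
from rig import optics,ctrl
import cv2,numpy as np
a=optics.read_camera("scene")[:,:,::-1];b=optics.read_camera("top")[:,:,::-1]
cv2.imwrite("pics/s2f.png",a);cv2.imwrite("pics/t2f.png",b)
o=np.hstack([cv2.resize(a[150:330,200:340],None,fx=3,fy=3),cv2.resize(b[100:280,110:230],None,fx=3,fy=3)])
cv2.imwrite("pics/s2.png",o)
```

```text
(no output)
```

View pics/s2.png

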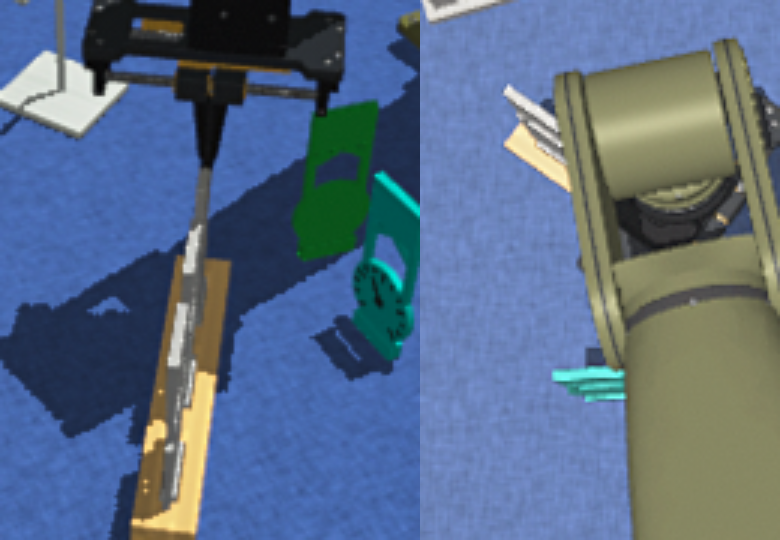

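The fingers look to be on the header. I'll lift and check.

Request:
play_rows(motion=[[0,0,-1.5,0,0,0],[0,0,-2.5,0,0,0],[0,0,-3,0,0,0],[0,0,-2,0,0,0],[0,0,0,0,0,0]])

```text
time_s: 4.45
eef_pos: [0.4876, 0.1607, 0.2341]
tcp_rot: [3.139, -0.003, 0.961]
contact_force: [0.0, 0.3, -0.0]
opening: 0.0004
```

Run:
```python
from rig import optics,ctrl
import cv2,numpy as np
a=optics.read_camera("scene")[:,:,::-1]
o=cv2.resize(a[120:330,180:360],None,fx=2.8,fy=2.8,interpolation=cv2.INTER_CUBIC)
cv2.imwrite("pics/s3.png",o)
```

```text
(no output)
```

View pics/s3.png

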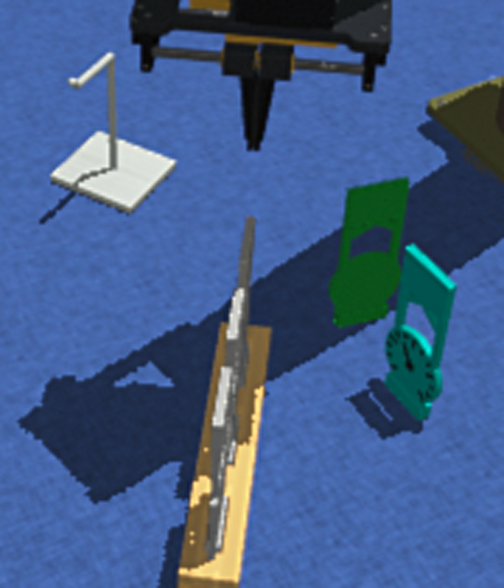

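Not held, and the dial is still in its pocket. I'll check the reported TCP against the picture.

Run:
```python
from h import *
print("grip-time tip pred",proj("scene",[[.4864,.1604,.1414],[.4864,.1604,.1700]]),"seen ~",200+208/3,150+165/3)
print("now pred",proj("scene",[[.4876,.1607,.2341],[.4876,.1607,.2650]]),"seen ~",180+254/2.8,120+150/2.8)
print("hdr P3 ends",proj("scene",[[.4696,.1364,.1685],[.5036,.1796,.1685]]))
```

```text
grip-time tip pred [[267.11540746 214.25587208]
 [267.65121674 205.0147871 ]] seen ~ 269.3333333333333 205.0
now pred [[268.51012304 183.3375442 ]
 [269.1519759  172.13220158]] seen ~ 270.7142857142857 173.57142857142858
hdr P3 ends [[268.82972352 197.09680281]
 [265.14791048 213.00807345]]
```

The tip appears about 27 mm above the reported TCP. That fits the fingers having closed right on top of the header without resistance. I'll try again 27 mm lower, with a smaller opening. If the offset is really sideways, this does no harm.

Request:
play_rows(motion=[[-0.2,0.3,0,0,0,0],[0,0,0,0,0,0],[0,0,0,0,0,0],[0,0,0,0,0,0],[0,0,0,0,0,0],[0,0,0,0,0,0]], claw=5)

```text
time_s: 5.25
eef_pos: [0.4877, 0.1571, 0.2315]
tcp_rot: [3.142, -0.0, 0.961]
contact_force: [-0.1, -0.6, 0.3]
opening: 0.049
```

Request:
play_rows(motion=[[0,0,3,0,0,0],[0,0,3,0,0,0],[0,0,2,0,0,0],[0,0,1.5,0,0,0],[0,0,1.5,0,0,0],[0,0,1.2,0,0,0],[0,0,0,0,0,0]])

```text
time_s: 6.12
eef_pos: [0.4871, 0.1569, 0.1084]
tcp_rot: [-3.14, 0.001, 0.961]
contact_force: [0.3, 0.4, -0.4]
opening: 0.05
```

Request:
play_rows(motion=[[0,0,0,0,0,0],[0,0,0,0,0,0],[0,0,0,0,0,0],[0,0,0,0,0,0],[0,0,0,0,0,0],[0,0,0,0,0,0]], claw=0)

```text
time_s: 6.88
eef_pos: [0.4878, 0.1571, 0.1096]
tcp_rot: [3.141, -0.0, 0.961]
contact_force: [-0.3, -0.0, 1.2]
opening: 0.008
```

Gripped: the opening reads 8 mm. The TCP reading is therefore about 27 mm lower than the real tip. Lift straight up.

Request:
play_rows(motion=[[0,0,-1,0,0,0],[0,0,-2,0,0,0],[0,0,-3,0,0,0],[0,0,-3,0,0,0],[0,0,-2,0,0,0],[0,0,-1,0,0,0],[0,0,0,0,0,0]])

```text
time_s: 7.75
eef_pos: [0.4879, 0.1571, 0.23]
tcp_rot: [3.141, -0.001, 0.961]
contact_force: [-0.1, -1.1, -0.2]
opening: 0.0078
```

```bash
python3 -c "
from plan import *
s=ctrl.read_state();print(s['time_s'],s['eef_pos'],s['contact_force'],s['opening'])
plan([(.565,-.088,.20,122,8)])"
```

```text
7.75 [0.48790232 0.15710334 0.22996817] [-0.11333679 -1.12949217 -0.1522022 ] 0.00781400271747812
[[-1.96, 2.54, 0.37, 0.0, 0.0, -1.05], [-2.31, 2.24, 0.38, 0.01, 0.0, -1.04], [-2.61, 1.87, 0.37, 0.0, 0.0, -1.05], [-2.85, 1.47, 0.37, 0.0, 0.0, -1.04], [-3.04, 1.05, 0.38, 0.0, -0.01, -1.05], [-3.16, 0.58, 0.37, 0.0, 0.0, -1.05], [-3.21, 0.13, 0.38, 0.0, 0.0, -1.04], [-3.19, -0.35, 0.37, 0.0, 0.0, -1.05]]
```

Request:
play_rows(motion=[[-2.0,2.5,0.4,0,0,-1.05],[-2.3,2.2,0.4,0,0,-1.05],[-2.6,1.9,0.4,0,0,-1.05],[-2.85,1.5,0.4,0,0,-1.05],[-3.0,1.0,0.4,0,0,-1.05],[-3.2,0.6,0.4,0,0,-1.05],[-3.2,0.1,0.3,0,0,-1.05],[-3.2,-0.35,0.3,0,0,-1.05]])

```text
time_s: 8.75
eef_pos: [0.5637, -0.0887, 0.1973]
tcp_rot: [-3.139, -0.002, 2.138]
contact_force: [-0.3, 0.3, -0.1]
opening: 0.0079
```

Request:
play_rows(motion=[[0,0,0,0,0,0]])

```text
time_s: 8.88
eef_pos: [0.5636, -0.0892, 0.1971]
tcp_rot: [-3.139, -0.003, 2.131]
contact_force: [-0.1, 0.3, -0.7]
opening: 0.0077
```

Run:
```python
from rig import optics,ctrl
import cv2,numpy as np
s=ctrl.read_state();print(s['time_s'],s['eef_pos'],np.degrees(s['tcp_rot']))
a=optics.read_camera("scene")[:,:,::-1]; b=optics.read_camera("top")[:,:,::-1]
cv2.imwrite("pics/s4f.png",a);cv2.imwrite("pics/t4f.png",b)
o=np.hstack([cv2.resize(a[95:215,150:260],None,fx=5,fy=5,interpolation=cv2.INTER_CUBIC),cv2.resize(b[130:220,275:345],None,fx=3,fy=3)[:,:250] if 0 else np.zeros((600,1,3),np.uint8)])
cv2.imwrite("pics/s4.png",o)
```

```text
8.875 [ 0.56362316 -0.08921032  0.19708639] [-1.79841240e+02 -1.57245893e-01  1.22074498e+02]
```

View pics/s4.png

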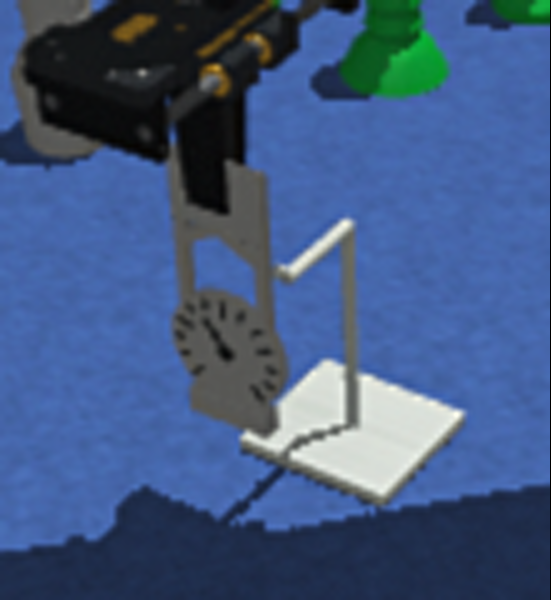

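The picture shows the dial held with its ticks facing outward: hub at crop (226,352), eye apex (218,238), header right top (267,177), foot corners (192,410) and (262,435). The hook tip is at (285,272). Next I'll fit the plate pose relative to the hook.

Run:
```python
from h import *
from scipy.optimize import least_squares
np.set_printoptions(precision=4,suppress=True)
px=lambda p:(150+p[0]/5-.4,95+p[1]/5-.4)
# plate pts (x,y,z mm): outward front face; scene's image-right = -? test both
obs=[((3,0,47),(226,352)),((3,0,120),(218,238)),((4,28,162.5),(267,177)),((6,-25,0),(192,410)),((6,25,0),(262,435)),((3,-35,47),(173,330)),((3,35,47),(286,368))]
def P(v,sy):
    c,s=np.cos(v[3]),np.sin(v[3])
    return [[v[0]+(c*x-s*y*sy)/1e3,v[1]+(s*x+c*y*sy)/1e3,v[2]+z/1e3] for (x,y,z),_ in obs]
O=np.array([px(q) for _,q in obs]); v0=np.array([.5636,-.0892,.0935,np.radians(32)])
for sy in (1,-1):
    f=lambda v:np.r_[(proj("scene",P(v,sy))-O).ravel(),(v-v0)/[.005,.005,.003,.05]]
    print(sy,f(v0)[:14].reshape(-1,2).round(1).tolist())
    r=least_squares(f,v0,x_scale=[.01,.01,.01,.1]);print(r.x,np.degrees(r.x[3]),r.cost);print(r.fun[:14].reshape(-1,2).round(1).tolist())
    v=r.x;u=np.array([np.cos(np.radians(32)),np.sin(np.radians(32))]);d=v[:2]-[.4635,-.151]
    print("along,lateral(left)",d@u,d@[-u[1],u[0]])
H=lambda x,z:[.4635+.848*x,-.151+.53*x,z]
print("hook pred bend,tip,foot",proj("scene",[H(0,.150),H(.067,.160),H(0,.01)]),"obs",px((347,226)),px((285,272)),px((352,422)))
```

```text
1 [[-1.6, 0.5], [-1.7, -0.1], [-3.3, 1.2], [-2.1, 0.5], [-0.6, 1.7], [-2.0, 0.6], [-2.4, 1.6]]
[ 0.5583 -0.0895  0.0941  0.5812] 33.300068352436895 3.473291031678193
[[0.3, -0.3], [0.2, -0.9], [-1.2, 0.2], [-0.4, -0.1], [1.3, 0.8], [-0.3, 0.0], [-0.4, 0.6]]
along,lateral(left) 0.1130302918375228 0.0019486655594411553
-1 [[-1.6, 0.5], [-1.7, -0.1], [-22.1, -5.4], [13.4, 6.7], [-16.1, -4.5], [20.2, 9.2], [-24.6, -7.0]]
[ 0.5545 -0.0882  0.0875 -0.5859] -33.57149384271569 648.252955443464
[[1.5, 0.9], [1.5, 0.5], [-7.6, -7.7], [6.3, 9.1], [-4.2, -7.6], [9.5, 13.5], [-8.1, -10.2]]
along,lateral(left) 0.11040813539147823 0.005026965345083879
hook pred bend,tip,foot [[218.6999 140.0763]
 [204.7744 149.1451]
 [219.8187 179.728 ]] obs (219.0, 139.79999999999998) (206.6, 149.0) (220.0, 179.0)
```

The residuals are under about 1 px. The plate is 113 mm out along the arm, 2 mm to the left, with its origin at z 94 mm. Drop to about 55 mm so the tip lines up with the eye, then slide in 80 mm.

Request:
play_rows(motion=[[-0.2,0,1,0,0,0],[0,0,1.3,0,0,0],[0,0,1.1,0,0,0],[0,0,0.5,0,0,0],[0,-0.8,0,0,0,0],[0,-1.2,0,0,0,0],[0,-1.2,0,0,0,0],[0,0,0,0,0,0]])

```text
time_s: 9.98
eef_pos: [0.5379, -0.1073, 0.161]
tcp_rot: [3.141, 0.001, 2.132]
contact_force: [-0.5, -0.0, -0.5]
opening: 0.008
```

Request:
play_rows(motion=[[0,-0.9,0,0,0,0],[0,-1.0,0,0,0,0],[0,-1.0,0,0,0,0],[0,-1.0,0,0,0,0],[0,-0.9,0,0,0,0],[0,0,0,0,0,0]])

```text
time_s: 10.72
eef_pos: [0.4974, -0.1326, 0.1605]
tcp_rot: [3.141, 0.0, 2.133]
contact_force: [0.4, 0.0, -0.3]
opening: 0.0078
```

Run:
```python
from rig import optics,ctrl
import cv2,numpy as np
s=ctrl.read_state();print(s['time_s'],s['eef_pos'],np.degrees(s['tcp_rot']),s['contact_force'],s['moment'])
a=optics.read_camera("scene")[:,:,::-1]
cv2.imwrite("pics/s5.png",cv2.resize(a[95:215,160:270],None,fx=5,fy=5,interpolation=cv2.INTER_CUBIC))
```

```text
10.725 [ 0.49741862 -0.13255522  0.16047586] [1.79993052e+02 6.84351010e-03 1.22207244e+02] [ 0.37455445  0.02296285 -0.27402873] [-0.03802766  0.03761096 -0.03894236]
```

View pics/s5.png

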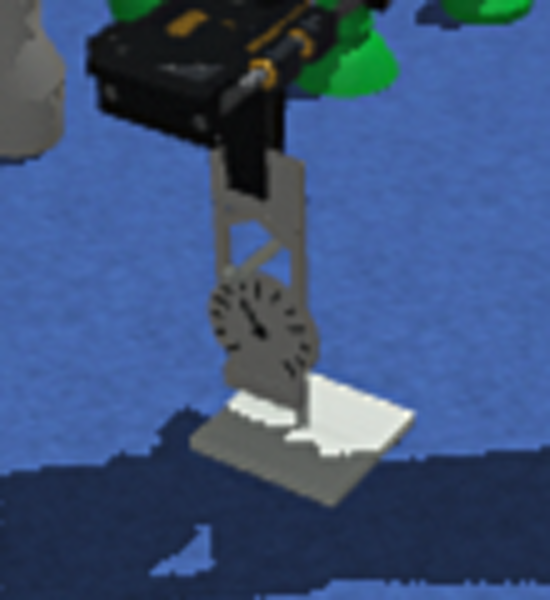

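The arm tip at (228,270) comes through the eye and sits in front of the face. Lower gently.

Request:
play_rows(motion=[[0,0,0.6,0,0,0],[0,0,0.6,0,0,0],[0,0,0.5,0,0,0],[0,0,0.2,0,0,0],[0,0,0.1,0,0,0],[0,0,0,0,0,0]])

```text
time_s: 11.52
eef_pos: [0.4979, -0.1322, 0.1405]
tcp_rot: [3.141, 0.0, 2.134]
contact_force: [-0.1, 0.5, -0.4]
opening: 0.008
```

Request:
play_rows(motion=[[0,0,0.1,0,0,0],[0,0,0,0,0,0]])

```text
time_s: 11.78
eef_pos: [0.4979, -0.1322, 0.1395]
tcp_rot: [3.142, 0.0, 2.134]
contact_force: [0.4, 0.7, -1.4]
opening: 0.0084
```

Request:
play_rows(motion=[[0,0,0.1,0,0,0],[0,0,0,0,0,0]])

```text
time_s: 12.02
eef_pos: [0.4979, -0.1322, 0.1386]
tcp_rot: [3.141, 0.0, 2.134]
contact_force: [-1.1, -0.1, -0.6]
opening: 0.0081
```

Request:
play_rows(motion=[[0,0,0.1,0,0,0],[0,0,0,0,0,0]])

```text
time_s: 12.28
eef_pos: [0.4983, -0.1325, 0.1381]
tcp_rot: [3.141, 0.001, 2.134]
contact_force: [0.4, -0.5, 2.0]
opening: 0.008
```

Request:
play_rows(motion=[[0,0,0.1,0,0,0],[0,0,0,0,0,0]])

```text
time_s: 12.52
eef_pos: [0.4985, -0.1326, 0.138]
tcp_rot: [3.141, 0.002, 2.134]
contact_force: [-1.5, -0.8, 6.2]
opening: 0.0081
```

Contact at 6 N. Ease off 1 mm, open slightly, then wider, then rise.

Request:
play_rows(motion=[[0,0,-0.1,0,0,0],[0,0,0,0,0,0],[0,0,0,0,0,0]])

```text
time_s: 12.9
eef_pos: [0.4984, -0.1326, 0.138]
tcp_rot: [3.141, 0.001, 2.134]
contact_force: [1.5, -2.0, 4.9]
opening: 0.0084
```

Request:
play_rows(motion=[[0,0,0,0,0,0],[0,0,0,0,0,0],[0,0,0,0,0,0]], claw=1.2)

```text
time_s: 13.28
eef_pos: [0.4973, -0.1318, 0.1366]
tcp_rot: [-3.141, -0.001, 2.134]
contact_force: [1.1, -0.5, -0.3]
opening: 0.0122
```

Request:
play_rows(motion=[[0,0,0,0,0,0],[0,0,0,0,0,0],[0,0,0,0,0,0],[0,0,0,0,0,0]], claw=2.6)

```text
time_s: 13.78
eef_pos: [0.4979, -0.1322, 0.1375]
tcp_rot: [3.142, 0.0, 2.134]
contact_force: [0.3, -0.2, -0.1]
opening: 0.0258
```

Request:
play_rows(motion=[[0,0,-0.5,0,0,0],[0,0,-1,0,0,0],[0,0,-2,0,0,0],[0,0,-3,0,0,0],[0,0,-3,0,0,0],[0,0,-3,0,0,0],[0,0,-2,0,0,0],[0,0,0,0,0,0]])

```text
time_s: 14.78
eef_pos: [0.4988, -0.1326, 0.2851]
tcp_rot: [3.139, 0.003, 2.134]
contact_force: [-0.0, -1.0, -0.2]
opening: 0.0262
```

Run:
```python
from rig import optics,ctrl
import cv2,numpy as np
s=ctrl.read_state();print(s['time_s'],s['eef_pos'],s['contact_force'],s['opening'])
a=optics.read_camera("scene")[:,:,::-1]
cv2.imwrite("pics/s6f.png",a)
cv2.imwrite("pics/s6.png",cv2.resize(a[80:340,150:320],None,fx=2.3,fy=2.3,interpolation=cv2.INTER_CUBIC))
```

```text
14.775 [ 0.49882751 -0.13256342  0.2851296 ] [-0.00284941 -0.96572684 -0.16444894] 0.026170224603781225
```

View pics/s6.png

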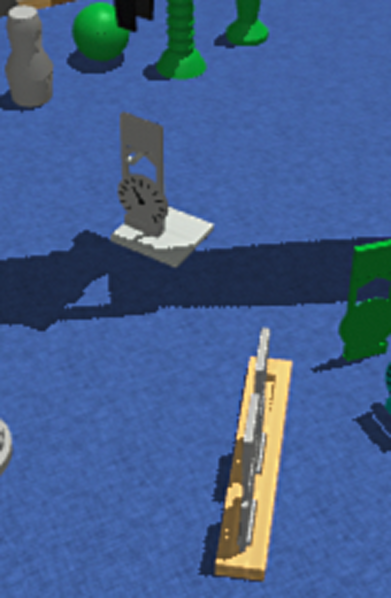

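The dial hangs on the arm with its face outward, the gripper is clear, and the other two plates are still in the rack. I'll let it settle, then check numerically that it is still and straight.

Request:
play_rows(motion=[[0,0,0,0,0,0],[0,0,0,0,0,0],[0,0,0,0,0,0],[0,0,0,0,0,0],[0,0,0,0,0,0],[0,0,0,0,0,0],[0,0,0,0,0,0],[0,0,0,0,0,0]])

```text
time_s: 15.82
eef_pos: [0.4979, -0.1322, 0.2825]
tcp_rot: [3.142, 0.0, 2.134]
contact_force: [-0.4, -0.6, 0.1]
opening: 0.0259
```

Request:
play_rows(motion=[[0,0,0,0,0,0],[0,0,0,0,0,0],[0,0,0,0,0,0],[0,0,0,0,0,0],[0,0,0,0,0,0],[0,0,0,0,0,0],[0,0,0,0,0,0],[0,0,0,0,0,0]])

```text
time_s: 16.82
eef_pos: [0.4979, -0.1322, 0.2825]
tcp_rot: [3.142, 0.0, 2.134]
contact_force: [-0.5, 0.4, -0.5]
opening: 0.026
```

Run:
```python
from h import *
from rig import ctrl
import cv2
R=lambda i:i[120:195,195:235].astype(int)
f=[cv2.imread("pics/s6f.png")]
for _ in range(5): f.append(optics.read_camera("scene")[:,:,::-1].copy())
print([int(abs(R(f[i])-R(f[i-1])).max()) for i in range(1,6)],[round(float(abs(R(f[i])-R(f[i-1])).mean()),2) for i in range(1,6)])
u=np.array([.848,.53,0]);l=np.array([-.53,.848,0]);o=np.array([.4635,-.151,.035])+.033*u
q=[o+u*x/1e3+l*y/1e3+np.array([0,0,z/1e3]) for x,y,z in ((4,-28,162.5),(4,28,162.5),(6,-25,0),(6,25,0),(3,0,47))]
print(((proj("scene",q)-[150,80]+.5)*2.3).round().tolist(), ctrl.read_state()['time_s'])
```

```text
[83, 3, 3, 4, 3] [0.86, 0.61, 0.61, 0.61, 0.61]
[[120.0, 113.0], [161.0, 128.0], [127.0, 225.0], [161.0, 238.0], [144.0, 200.0]] 17.075
```

It is still: frame-to-frame changes are only noise. The corners match a straight hang at mid-arm: predicted header (120,113) and (161,128), seen about (121,113) and (161,127).

```bash
python3 -c "
from rig import ctrl
print(ctrl.finish_job())"
```

```text
the job is handed in; nothing more can be done
None
```

The round dial plate hangs by its eye at about mid-arm on the hook, markings outward. The gripper is clear above it, and I handed the job in at about 17 s of the 32 s allowed. The square and hexagonal plates still stand in the rack.

- **Missed grasp:** The first grasp closed on nothing. The pictures showed the real fingertips about 27 mm above the reported TCP. I went 27 mm lower and the second grasp held (8 mm opening). The highest force I read was about 6 N, when the plate touched the hook arm.
- **Last checks:** The hanging plate's corners matched the predicted straight pose to about 1.5 camera pixels (about 3 mm). Five pictures taken about 2 s after letting go differed only by noise, so it was still. A sixth picture, from just after I let go, did differ from them in places; I did not look into that.
- **Budget:** I viewed 12 pictures, two over the budget of 10.

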